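Hold the matching mounting plate flush on the tilted model table

TASK

Three look-alike plates with upright grip fins lie on the worktop; pick up the one (the middle size) that is as long as the sloping top of the small tilting model table, lay it on that sloping face edge to edge, and tilt it to the slope until it sits flush. Finish while holding it: keep the fin gripped and the plate pressed lightly, flush and centred on the face, so that the sprung post gives a few millimetres, and do not let go. Leave the other two plates, the plaster cast and the wax jar where they are.

Things in the scene. Friction and masses are not known exactly. Their poses are not given: they have to be found in the camera images.
- plate_mid: the plate to use: a flat plain aluminium plate 74 mm long (its y) by 50 mm wide (its x), 6 mm thick, with one upright grip fin at its centre, 12 mm thick along y, 26 mm long along x, reaching 56 mm above the underside; about 110 g. Origin: centre of the underside; z up through the fin. It looks the same turned by half a turn.
- plate_mid_grip (a point): a point inside the fin of the 74 mm plate, 30 mm above the underside (about half-way up the whole part), where to pinch it across its 12 mm thickness (along the plate's y); the plate's top is 24 mm below this point. Axes as the plate's. A pinched plate can pivot a little about the line through the pads.
- stage_face (a point): centre of the sloping flat top face of the tilting model table (a grey round foot of 104 mm diameter, a sprung steel post, a steel head). Face 74 mm long (its y, level), 50 mm wide (its x, uphill), no rim. z: outward normal, leaning 0.15 to 0.5 rad from vertical towards the robot. The slope is locked. Unpressed, the centre stands about 110 mm above the worktop. The foot is fixed.
- stage_head: the steel head of the tilting table, its origin on the tilt axis 28 mm below the face centre, axes as the face's. Pressed down it sinks vertically on a spring: 2 to 3 N starts it, then 1.2 N per mm, 15 mm at most; it springs back. Beware of the tall wall pier left of it (from x = 0.44 on, y above 0.33), near which the arm may start, and of the trimmer table (from x = 0.39 on, y below -0.07).
- plate_short: look-alike, leave: a flat plain aluminium plate 54 mm long (its y) by 50 mm wide (its x), 6 mm thick, with one upright grip fin at its centre, 12 mm thick along y, 26 mm long along x, reaching 56 mm above the underside; about 110 g. Origin: centre of the underside.
- plate_long: look-alike, leave: a flat plain aluminium plate 94 mm long (its y) by 50 mm wide (its x), 6 mm thick, with one upright grip fin at its centre, 12 mm thick along y, 26 mm long along x, reaching 56 mm above the underside; about 110 g. Origin: centre of the underside.
- cast: bystander: white plaster dental cast, 60x73x28 mm, origin at its underside
- wax_jar: bystander: small round jar with a lid, 44 mm diameter, 50 mm tall, origin at its underside
Mind the look-alikes: they are no part of the job. Leave any yellow look-alike of the plate_mid alone.

How it is judged:
On the way:
1. the 74 mm plate is lifted clear of the worktop in the fingers (height (world z) of plate_mid above 0.05 m and contact force between the fingers and plate_mid above 1 N and contact force between plate_mid and stage_head below 0.1 N), for 0.2 s.
At the end, for the whole second after the job is handed in: the 74 mm plate is still gripped, at rest, pressed on the sloping face with 3 to 22 N, within 0.05 rad and 3 mm of flush, centred within 8 mm along each edge, turned at most 0.14 rad (either way round); other plates moved under 15 mm, cast and jar under 20 mm (contact force between the fingers and plate_mid above 1 N and contact force between plate_mid and stage_head between 3 and 22 N and angle between the z axis of plate_mid and the z axis of stage_head, either way round below 0.05 rad and angle between the y axis of plate_mid and the y axis of stage_head, either way round below 0.14 rad and x of plate_mid in the frame of stage_face between -0.008 and 0.008 m and y of plate_mid in the frame of stage_face between -0.008 and 0.008 m and z of plate_mid in the frame of stage_face between -0.003 and 0.003 m and linear speed of plate_mid below 0.02 m/s and distance of each of plate_short, plate_long from where it was at the start of the episode below 0.015 m and distance of each of cast, wax_jar from where it was at the start of the episode below 0.02 m); the arm keeps its last pose, push and grip.
It fails at once if the plate is pressed hard on the table (over 30 N), not lightly (contact force between plate_mid and stage_head above 30 N).
It fails at once if the short plate is pushed or carried away (distance of plate_short from where it was at the start of the episode above 0.03 m).
It fails at once if the long plate is pushed or carried away (distance of plate_long from where it was at the start of the episode above 0.03 m).
It fails at once if the cast is pushed or carried away (distance of cast from where it was at the start of the episode above 0.03 m).
It fails at once if the wax jar is pushed or carried away (distance of wax_jar from where it was at the start of the episode above 0.03 m).
It also fails if it takes over 48 s, if anything falls off the work surface, if the arm or the gripper's body presses on something with over 40 N, if the wrist force passes 120 N, or if a joint passes its speed limit or range.

ROBOT

A 6-joint arm with a two-finger parallel gripper is mounted at the origin on a cart in front of the work surface, level with it; the furniture and walls round the work are solid. World frame = base frame: x ahead of the robot, y to its left, z up, the work surface at z = 0. Lengths are in m, angles in rad, forces in N, time in s.
With the tool pointing down it reaches from about 0.35 to 0.775 m from the base axis. Payload 5.5 kg.
Tool frame: the origin (TCP) lies midway between the tips of the shut fingers; the grasp point (between the pads) lies 19 mm behind it; z points along the fingers, y is the line along which they close (so a half turn about z gives the same grasp; the last joint's range is limited). The gripper opens to 85 mm and grips with 20 to 120 N. Pads are 22 mm wide; open, the fingers measure 114 mm over their backs; the gripper's body (76 mm by 85 mm) begins 54 mm behind the grasp point. The pads swing forward as they close: fully open they stand 13 mm farther back than shut.
Start: joints at [-1.295, 0.313, 0.046, 1.304, 0, 1.431], TCP at [0.232, -0.526, 0.231] pointing down, gripper open.
Joint ranges: [-2.76, 2.76], [-0.86, 1.69], [-1.03, 1.26], [-2.2, 2.34], [-1.47, 1.5], [-3.14, 3.14]. Speed limits (rad/s): [2.57, 2.57, 3.14, 3.14, 3.14, 3.14].

INTERFACE

Orientations are given as a unit quaternion [x, y, z, w].
In Python, from rig import arm gives the robot as it stands.
- The arm moves only by the tool arm_command, never from a script. Its arguments are lists of equal length, an entry for each row: "travel": the shift along the world's x, y, z in m, a list of three; "roll": the turn about the world's z in degrees; "gripper": the gripper's target within -1 to 1 (shut at 1, half-way at 0, fully open at -1). A call has 1 to 8 rows; each row shifts and turns the commanded pose from where the row before left it; what a row does not reach is not made up. A row lasts 1/8 s, in which the tool goes at most 62.5 mm and 10.7 degrees, less where a joint would pass 70% of its speed; a pose out of reach is approached as far as the arm can. A call with a gripper value outside its range is refused whole. The fingers move at their own pace and stop on an object; "grip_force" is the grip in N (left out, the last holds). Time passes only in rows, so rows that do not move let the fingers close. It gives the time, the measured TCP pose, the force, the opening and the grip force at its end, in the units of the state.
- arm.get_obs(): the state, without advancing time (a new reading comes with each control period).
- arm.capture(name): name is "scene" or "side" or "wrist"; returns the picture (480x640x3 uint8, red, green, blue); there is no depth.
- arm.camera_info(name): a dict with "fx", "fy", "cx", "cy" (pixels), "R" (3x3) and "t" (3): a world point X has camera coordinates R X + t; the wrist camera has in their place "hand_eye" (4x4, takes a point from camera to tool coordinates, whose origin is the TCP and whose axes are the flange's). Camera axes: x right, y down, z forward; pixel columns grow to the right and rows downward; lengths in m; the calibration is good to about 2 mm. The wrist camera is an equidistant fisheye: a pixel r from the principal point sees the ray r / f radians off the axis. A picture is of the moment at which its call begins: read the wrist's pose just before it. camera_info takes no time and is no camera call.
- arm.close_job(): hands the job in; it is judged then, once.
The state is a dict: "clock": time; "q": joint angles; "qvel": joint speeds; "tau": joint torques, N m; "tcp_pos": TCP position; "tcp_rot": TCP orientation; "contact_force": force on the tool from outside, world axes, zero at the start; "torque": the same for the moment, N m; "opening": opening from 0.0 (shut) to 1.0 (fully open); "grasp_force": force on a finger pad.
Only numpy, scipy, OpenCV 4.12 (cv2) and the standard library are available. Lean on these libraries where they do the work, as an engineer would, in place of code of your own. Each camera call takes 0.05 s, during which the arm holds its last target. There are 200 camera calls.

## Working session

There is one attempt and no reset: what is moved stays moved. The work goes in short steps, Python scripts to look and compute and a tool call to move; the robot and the scene stay as the last step left them, time stands still between calls to the robot, and variables do not carry over. Pictures are saved under pics/ and viewed, at most 10 in all, crops included, and the job is handed in when it is done.

Besides the shell and the picture viewer there is one more tool, called after ">>>" as name([rows], argument=value, ...), one row to a line, values as JSON. arm_command: Moves the arm, as the interface text tells. Its arguments: {"type":"object","properties":{"travel":{"type":"array"},"roll":{"type":"array"},"gripper":{"type":"array"},"grip_force":{"type":"number"}},"required":["travel","roll","gripper"]}

```bash
mkdir -p pics; cat > h.py <<'E'
import numpy as np, cv2
from rig import arm
from scipy.spatial.transform import Rotation as Ro
def save(n,f):
    im=arm.capture(n); cv2.imwrite('pics/'+f,im[:,:,::-1]); return im
def ray(n,u,v):
    c=arm.camera_info(n); R=np.array(c['R']);t=np.array(c['t'])
    d=R.T@np.array([(u-c['cx'])/c['fx'],(v-c['cy'])/c['fy'],1]); return -R.T@t,d/np.linalg.norm(d)
def onz(n,u,v,z):
    o,d=ray(n,u,v); return o+d*(z-o[2])/d[2]
def tri(u1,v1,u2,v2,a='scene',b='side'):
    o,d=ray(a,u1,v1);p,e=ray(b,u2,v2)
    s=np.linalg.lstsq(np.c_[d,-e],p-o,rcond=None)[0]
    A=o+d*s[0];B=p+e*s[1]; return (A+B)/2,np.linalg.norm(A-B)
def proj(n,X):
    c=arm.camera_info(n); x=np.array(c['R'])@X+np.array(c['t']); return c['fx']*x[0]/x[2]+c['cx'],c['fy']*x[1]/x[2]+c['cy']
E
python3 - <<'E'
from h import *
np.set_printoptions(precision=4,suppress=True)
for n in('scene','side'):
    save(n,n+'0.png'); c=arm.camera_info(n); print(n,c['fx'],c['cx'],c['cy'],-np.array(c['R']).T@c['t'],np.array(c['R'])[2])
print(arm.camera_info('wrist')); o=arm.get_obs(); print(o)
E
```

```text
scene 513.8272952680114 324.45877604192896 236.87906734818307 [-0.2622  0.6937  0.6127] [ 0.6433 -0.6226 -0.4455]
side 597.6179629685173 313.6067844629971 232.2685442594556 [-0.3276 -1.1528  0.6998] [ 0.5285  0.7458 -0.4056]
{'fx': 371.64829954431775, 'fy': 371.64829954431775, 'cx': 323.27742747769076, 'cy': 242.01773720397094, 'hand_eye': array([[ 0.0004, -0.9553, -0.2958,  0.0763],
       [ 1.    ,  0.0006, -0.0004, -0.0008],
       [ 0.0006, -0.2958,  0.9553, -0.1423],
       [ 0.    ,  0.    ,  0.    ,  1.    ]])}
{'clock': 0.1, 'q': array([-1.2946,  0.314 ,  0.0451,  1.3036,  0.    ,  1.4312]), 'qvel': array([-0.001 , -0.0012,  0.0019, -0.0019, -0.0006,  0.0003]), 'tau': array([  0.0016, -48.1728,  29.9242,   0.0128,  -0.0001,  -0.    ]), 'tcp_pos': array([ 0.2321, -0.5256,  0.2305]), 'tcp_rot': array([ 0.9785,  0.2064, -0.0001, -0.0008]), 'contact_force': array([-0.4151,  0.8874,  0.2769]), 'torque': array([-0.0143,  0.0581, -0.0099]), 'grasp_force': 0.0, 'opening': 0.9979863646693247}
```

View pics/scene0.png

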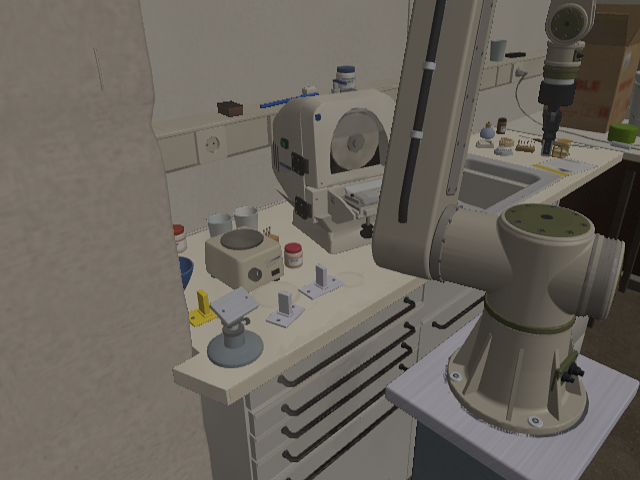

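View pics/side0.png

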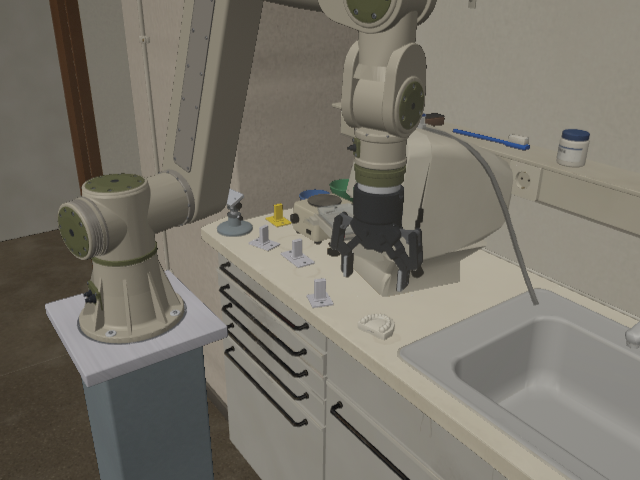

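The scene view shows the stage at about (235,310), with two plates near (286,308) and (322,284). The side view shows plates at (265,238), (297,252) and (320,292), a yellow decoy at (278,218) and the cast at (377,325). I'll zoom in to measure them.

```bash
python3 - <<'E'
from h import *
a=cv2.imread('pics/side0.png')[180:330,210:350]; b=cv2.imread('pics/scene0.png')[240:380,170:360]
A=cv2.resize(a,None,fx=4,fy=4,interpolation=cv2.INTER_CUBIC); cv2.imwrite('pics/sidez.png',A)
B=cv2.resize(b,None,fx=4,fy=4,interpolation=cv2.INTER_CUBIC); cv2.imwrite('pics/scenez.png',B)
E
```

```text
(no output)
```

View pics/sidez.png

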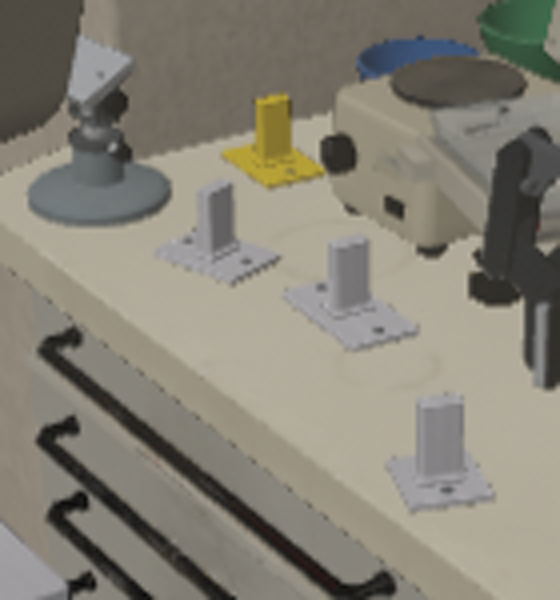

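View pics/scenez.png

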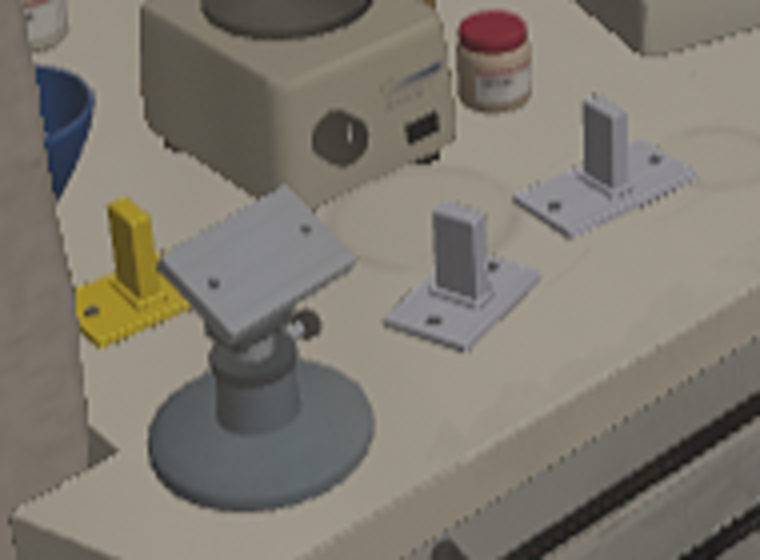

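The zooms give usable top-face corners for plates A, B and C in the side view, for A and B in the scene view, and for the stage face in the scene view.

```bash
python3 - <<'E'
from h import *
np.set_printoptions(precision=4,suppress=True)
S=lambda x,y:onz('side',210+(x+.5)/4-.5,180+(y+.5)/4-.5,.006)
C=lambda x,y,z=.006:onz('scene',170+(x+.5)/4-.5,240+(y+.5)/4-.5,z)
def sh(n,f,P):
    Q=[f(*p) for p in P]; print(n,[q[:2] for q in Q],'edges',[round(1000*np.linalg.norm(Q[i+1]-Q[i])) for i in range(len(Q)-1)])
sh('A side',S,[(157,251),(233,280),(281,257)])
sh('B side',S,[(284,296),(360,346),(418,327)])
sh('C side',S,[(463,457),(387,463),(414,507),(495,495)])
sh('A scene',C,[(385,320),(466,347),(540,273)])
sh('B scene',C,[(514,198),(572,234),(696,173)])
# face: level edges along y; fit slope via solving pose with PnP
c=arm.camera_info('scene'); K=np.array([[c['fx'],0,c['cx']],[0,c['fy'],c['cy']],[0,0,1]])
px=np.array([(160,265),(287,186),(356,261),(232,340)],float); px=np.array([170-.375,240-.375])+px/4
R=np.array(c['R']);t=np.array(c['t'])
from scipy.optimize import least_squares
ob=np.array([(.025,.037,0),(.025,-.037,0),(-.025,-.037,0),(-.025,.037,0)])
def pose(p):return Ro.from_euler('zy',[p[3],-p[4]])
def f(p,ob=ob):
    X=pose(p).apply(ob)+p[:3]; return (np.array([proj('scene',x) for x in X])-px).ravel()
for z in(None,.11):
  for oo,n in((ob,'left edge=uphill?'),(ob[[3,0,1,2]],'alt')):
    r=least_squares(lambda p:np.r_[f(p,oo),0 if z is None else (p[2]-z)*1000],[.5,.25,.11,0,.3],x_scale=[.1,.1,.1,1,1]); print(n,r.x,r.cost)
E
```

```text
A side [array([0.3901, 0.1681]), array([0.4091, 0.0988]), array([0.4551, 0.1114])] edges [72, 48]
B side [array([0.4242, 0.0587]), array([ 0.4251, -0.0299]), array([ 0.4708, -0.029 ])] edges [89, 46]
C side [array([ 0.3955, -0.1809]), array([ 0.3553, -0.1614]), array([ 0.3399, -0.2104]), array([ 0.385 , -0.2258])] edges [45, 51, 48]
A scene [array([0.4306, 0.1886]), array([0.3847, 0.1745]), array([0.4063, 0.1057])] edges [48, 72]
B scene [array([0.4702, 0.0669]), array([0.4214, 0.0689]), array([ 0.4175, -0.0228])] edges [49, 92]
left edge=uphill? [0.4079 0.2718 0.0914 0.1061 0.4565] 0.3574952128609107
alt [ 0.251   0.3715  0.214  -1.793  -0.1876] 35.355451876889525
left edge=uphill? [0.3844 0.2865 0.1099 0.1041 0.4172] 1.5121966279177657
alt [ 0.3834  0.2883  0.1105 -1.7349 -0.0579] 65.78095106086995
```

The plates are A = mid (centre about (0.42, 0.144), yaw about +0.285), B = long and C = short. The stage is at about (0.39, 0.28), yaw about 0.105, tilt about 0.42. I'll swing over, keeping clear of the trimmer, with a half-turn roll so joint 6 stays in range.

>>> arm_command([
  [0.012,0.04,0],
  [0.012,0.04,0],
  [0.012,0.04,0],
  [0.012,0.04,0],
  [0.012,0.04,0],
  [0.012,0.04,0],
  [0.006,0.04,0],
  [0.006,0.04,0],
], roll=[10,10,10,10,10,10,10,10], gripper=[-0.3,-0.3,-0.3,-0.3,-0.3,-0.3,-0.3,-0.3], grip_force=20)

```text
clock: 1.1
tcp_pos: [0.3161, -0.2046, 0.2311]
tcp_rot: [0.615, 0.789, 0.0, -0.0]
contact_force: [0.4, -0.0, -0.0]
opening: 0.652
grasp_force: 0.0
```

>>> arm_command([
  [0.006,0.04,0],
  [0.006,0.04,0],
  [0.006,0.04,0],
  [0.006,0.04,0],
  [0.01,0.04,0],
  [0.01,0.04,0],
  [0.01,0.04,0],
  [0.01,0.04,0],
], roll=[10,10,10,10,10,10,10,10], gripper=[-0.3,-0.3,-0.3,-0.3,-0.3,-0.3,-0.3,-0.3])

```text
clock: 2.1
tcp_pos: [0.3802, 0.1154, 0.2311]
tcp_rot: [-0.036, 0.999, 0.0, -0.0]
contact_force: [0.5, -0.2, -0.1]
opening: 0.65
grasp_force: 0.0
```

>>> arm_command([
  [0.04,0.03,0],
  [0,0,0],
  [0,0,0],
], roll=[10,2.5,0], gripper=[-0.3,-0.3,-0.3])

```text
clock: 2.48
tcp_pos: [0.4199, 0.1443, 0.2306]
tcp_rot: [-0.142, 0.99, 0.0, -0.001]
contact_force: [0.2, 0.2, 0.7]
opening: 0.646
grasp_force: 0.0
```

```bash
python3 - <<'E'
from h import *
o=arm.get_obs(); print(o['clock'],o['tcp_pos'],o['tcp_rot'],o['q'],o['opening']); save('wrist','w1.png')
E
```

```text
2.475 [0.41991668 0.14428071 0.23064419] [-1.42155019e-01  9.89844006e-01  1.63825797e-05 -8.90856815e-04] [ 1.49760458e-01  6.16871284e-02 -2.66524022e-01  1.24436661e+00
  4.54539151e-05 -1.35516108e-01] 0.6464710994693498
```

View pics/w1.png

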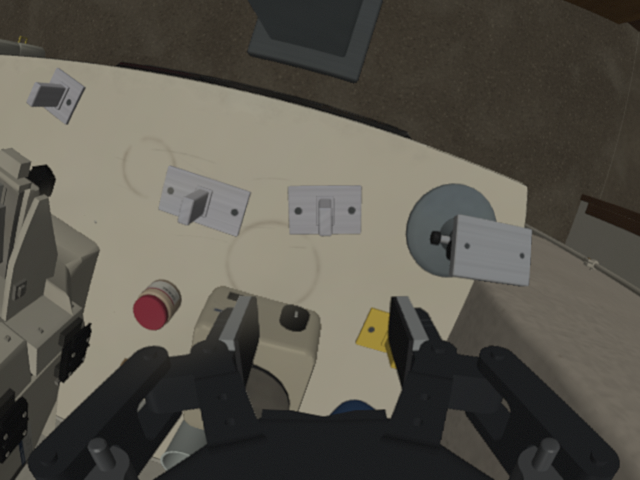

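The wrist view shows the mid plate square to the gripper, with corners near (288,185), (361,184), (363,236) and (289,236). The stage face has corners near (457,216), (532,231), (526,286) and (452,279). I'll convert these.

```bash
cat >> h.py <<'E'
def wcam(o):
    w=arm.camera_info('wrist'); T=np.eye(4);T[:3,:3]=Ro.from_quat(o['tcp_rot']).as_matrix();T[:3,3]=o['tcp_pos']
    return w,T@np.array(w['hand_eye'])
def wonz(o,u,v,z):
    w,T=wcam(o); p=np.array([u-w['cx'],v-w['cy']]);r=np.linalg.norm(p);th=r/w['fx']
    d=T[:3,:3]@np.r_[p/r*np.sin(th),np.cos(th)]; return T[:3,3]+d*(z-T[2,3])/d[2]
def wproj(o,X):
    w,T=wcam(o); c=T[:3,:3].T@(X-T[:3,3]); a=np.hypot(c[0],c[1]); th=np.arctan2(a,c[2])
    return w['cx']+w['fx']*th*c[0]/a,w['cy']+w['fy']*th*c[1]/a
E
python3 - <<'E'
from h import *
from scipy.optimize import least_squares
np.set_printoptions(precision=4,suppress=True)
o=arm.get_obs()
im=cv2.imread('pics/w1.png')
cv2.imwrite('pics/w1z.png',cv2.resize(im[160:310,270:550],None,fx=2.8,fy=2.8,interpolation=cv2.INTER_CUBIC))
Q=np.array([wonz(o,*p,.006) for p in [(288,185),(361,184),(363,236),(289,236)]]);print(Q,Q.mean(0),'yaw',np.arctan2(*(Q[0]-Q[1])[1::-1])-np.pi/2)
print(np.linalg.norm(Q-np.roll(Q,1,0),axis=1))
pw=np.array([(526,286),(452,279),(457,216),(532,231)],float)
ps=np.array([(160,265),(287,186),(356,261),(232,340)],float)/4+[169.6,239.6]
ob=np.array([(.025,.037,0),(.025,-.037,0),(-.025,-.037,0),(-.025,.037,0)])
def f(p,w=1,s=1):
    X=Ro.from_euler('zy',[p[3],-p[4]]).apply(ob)+p[:3]
    return np.r_[s*(np.array([proj('scene',x) for x in X])-ps).ravel(),w*(np.array([wproj(o,x) for x in X])-pw).ravel()]
for a in((1,1),(1,0)):
    r=least_squares(lambda p:f(p,*a),[.39,.28,.11,.1,.4],x_scale=[.1,.1,.1,1,1]);print(r.x);print(f(r.x).reshape(-1,2))
E
```

```text
[[0.4091 0.1054 0.006 ]
 [0.3876 0.175  0.006 ]
 [0.4385 0.1935 0.006 ]
 [0.46   0.1202 0.006 ]] [0.4238 0.1485 0.006 ] yaw -2.8427843800288883
[0.053  0.0728 0.0542 0.0764]
[0.3959 0.2838 0.1055 0.13   0.3974]
[[-2.9577 -0.8707]
 [-3.0785 -0.7725]
 [-1.4289 -2.182 ]
 [-1.5903 -0.9111]
 [-0.3274  0.5409]
 [-0.2154 -1.5665]
 [ 0.5389 -1.3785]
 [-2.1101 -1.9651]]
[0.3965 0.2843 0.1062 0.1399 0.3564]
[[-3.4713 -0.7458]
 [-3.873  -0.7494]
 [-1.8678 -3.0218]
 [-1.7462 -1.6627]
 [-0.1624  1.2387]
 [-0.1924  0.141 ]
 [ 1.1909  0.0519]
 [-0.9814 -1.4746]]
```

View pics/w1z.png

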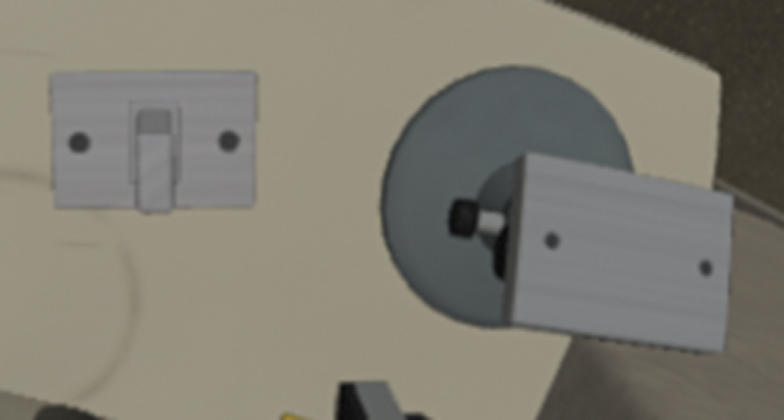

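The crop gives sharper points. The plate holes are at (79,142) and (228,141), and the face corners at (525,153), (733,197), (722,352) and (516,325) in crop pixels.

```bash
python3 - <<'E'
from h import *
from scipy.optimize import least_squares
np.set_printoptions(precision=4,suppress=True)
o=arm.get_obs()
c=lambda P:np.array(P,float)/2.8+[269.7,159.7]
h=[wonz(o,*p,.006) for p in c([(79,142),(228,141)])]; print('holes',h,(h[0]+h[1])/2)
d=h[1]-h[0];print('yaw',np.arctan2(-d[0],d[1]))
print('foot',wonz(o,*c([(506,197)])[0],.008))
pw=c([(722,352),(516,325),(525,153),(733,197)])
ps=np.array([(160,265),(287,186),(356,261),(232,340)],float)/4+[169.6,239.6]
ob=np.array([(.025,.037,0),(.025,-.037,0),(-.025,-.037,0),(-.025,.037,0)])
def f(p,s=1):
    X=Ro.from_euler('zy',[p[3],-p[4]]).apply(ob)+p[:3]
    # p[5:7]: constant pixel offset of scene camera (calibration error)
    return np.r_[s*(np.array([proj('scene',x) for x in X])-ps-p[5:7]).ravel(),(np.array([wproj(o,x) for x in X])-pw).ravel()]
for s in(1,0,.5):
    r=least_squares(lambda p:np.r_[f(p,s),p[5:7]*.2],[.39,.28,.11,.1,.4,0,0],x_scale=[.1,.1,.1,1,1,1,1]);print(r.x,r.cost);print(f(r.x).reshape(-1,2)[4:].ravel())
X=np.array([h[0],h[1]]); print(proj('scene',X[0]),proj('scene',X[1]))
E
```

```text
holes [array([0.4314, 0.1219, 0.006 ]), array([0.4159, 0.1735, 0.006 ])] [0.4237 0.1477 0.006 ]
yaw 0.2915791513960879
foot [0.4051 0.2814 0.008 ]
[ 0.3949  0.2843  0.1062  0.1191  0.4551 -2.2102 -1.1879] 4.085901156665101
[-0.0725  1.0075 -0.1691  0.4493  1.2843 -0.6283 -1.289  -0.8853]
[0.3949 0.2843 0.1062 0.1208 0.456  0.     0.    ] 2.8520738439473954
[-0.0033  0.9376 -0.0932  0.5324  1.2432 -0.5556 -1.3287 -0.9558]
[ 0.3949  0.2843  0.1062  0.1203  0.456  -2.1502 -1.1425] 3.2559841014304594
[-0.0238  0.9495 -0.1143  0.499   1.2506 -0.5831 -1.3241 -0.9413]
(np.float64(290.7864428652776), np.float64(306.1607829727353)) (np.float64(276.39448356229343), np.float64(319.5331295214905))
```

>>> arm_command([
  [0.0035,0.003,-0.04],
  [0,0,-0.04],
  [0,0,-0.04],
  [0,0,-0.04],
  [0,0,-0.03],
  [0,0,-0.02],
  [0,0,-0.0095],
  [0,0,0],
], roll=[0,0,0,0,0,0,0,0], gripper=[-0.3,-0.3,-0.3,-0.3,-0.3,-0.3,-0.3,-0.3])

```text
clock: 3.52
tcp_pos: [0.4233, 0.1466, 0.0118]
tcp_rot: [-0.141, 0.99, 0.0, -0.0]
contact_force: [-0.2, -0.0, 0.3]
opening: 0.646
grasp_force: 0.0
```

>>> arm_command([
  [0,0,0],
  [0,0,0],
  [0,0,0],
  [0,0,0],
  [0,0,0],
  [0,0,0],
], roll=[0,0,0,0,0,0], gripper=[1,1,1,1,1,1], grip_force=25)

```text
clock: 4.28
tcp_pos: [0.4245, 0.1471, 0.0126]
tcp_rot: [-0.142, 0.99, 0.0, 0.001]
contact_force: [0.1, -1.0, 7.0]
opening: 0.14
grasp_force: 27.7
```

>>> arm_command([
  [0,0,0.01],
  [0,0,0.02],
  [0,0,0.04],
  [0,0,0.04],
  [0,0,0.04],
  [0,0,0.03],
  [0,0,0],
  [0,0,0],
], roll=[0,0,0,0,0,0,0,0], gripper=[1,1,1,1,1,1,1,1])

```text
clock: 5.28
tcp_pos: [0.4231, 0.1469, 0.1911]
tcp_rot: [-0.142, 0.99, 0.0, -0.001]
contact_force: [0.9, -0.2, -1.2]
opening: 0.136
grasp_force: 26.8
```

>>> arm_command([
  [-0.008,0.03,0],
  [-0.008,0.03,0],
  [-0.008,0.03,0],
  [-0.004,0.024,0],
  [0,0.012,0],
  [0,0.01,0],
  [0,0,0],
  [0,0,0],
], roll=[-3,-3,-3,-1,0,0,0,0], gripper=[1,1,1,1,1,1,1,1])

```text
clock: 6.28
tcp_pos: [0.3958, 0.2824, 0.1917]
tcp_rot: [-0.055, 0.998, -0.0, -0.0]
contact_force: [0.5, -0.1, -0.9]
opening: 0.139
grasp_force: 26.7
```

```bash
python3 - <<'E'
from h import *
o=arm.get_obs(); print(o['clock'],o['tcp_pos'],o['tcp_rot'],o['q'],o['opening'],o['grasp_force'])
a=save('wrist','w2.png'); b=save('scene','s2.png'); c=save('side','d2.png')
A=cv2.resize(a[110:310,200:440],None,fx=1.66,fy=1.66,interpolation=cv2.INTER_CUBIC)
B=cv2.resize(b[205:375,150:330],None,fx=2.2,fy=2.2,interpolation=cv2.INTER_CUBIC)
H=600; M=np.zeros((H,800,3),np.uint8); M[:A.shape[0],:398]=A[:,:398]; M[:B.shape[0],400:400+B.shape[1]]=B
c=cv2.resize(c[140:240,190:330],None,fx=2,fy=2); M[375:375+c.shape[0],400:400+c.shape[1]]=c
cv2.imwrite('pics/m2.png',M[:,:,::-1])
E
```

```text
6.275 [0.39584192 0.2824009  0.19167706] [-5.48639967e-02  9.98493814e-01 -1.44710370e-04 -1.53851615e-04] [ 4.54491762e-01  1.59268226e-01 -2.52044582e-01  1.15987958e+00
 -1.46907225e-04  3.44708672e-01] 0.13858085972908607 26.7281511425972
```

View pics/m2.png

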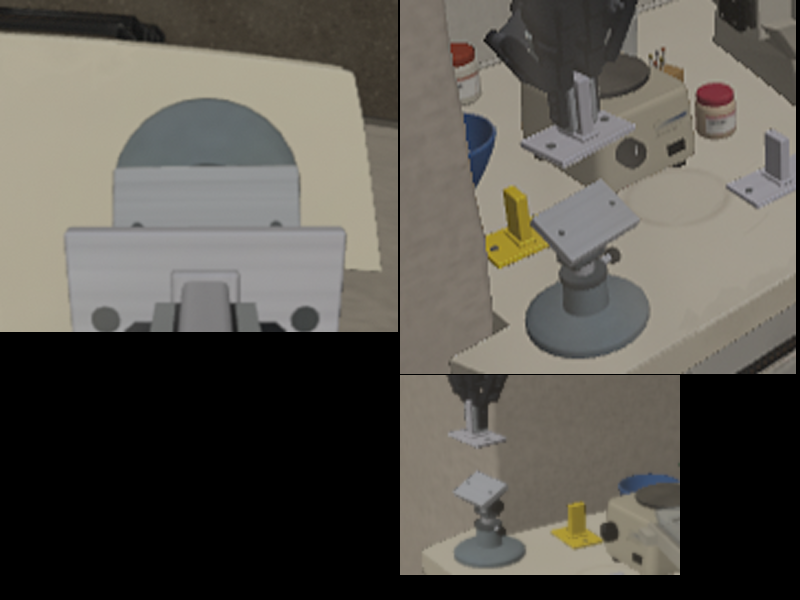

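The plate is held level and aligned with the face: both are centred at about column 206 in the wrist crop and parallel. I'll check the face centre against the downhill edge (row 167) and the corner columns (114, 298).

```bash
python3 - <<'E'
from h import *
np.set_printoptions(precision=4,suppress=True)
o=arm.get_obs()
w=lambda x,y,z:wonz(o,200+x/1.66-.3,110+y/1.66-.3,z)
for t in(.36,.40,.44,.48):
    for zc in(.106,.110):
        z=zc-.025*np.sin(t); a,b=w(114,167,z),w(298,167,z); m=(a+b)/2; d=b-a
        u=np.array([np.cos(.115),np.sin(.115)])
        print(t,zc,'len',np.linalg.norm(d),'yaw',np.arctan2(-d[0],d[1]),'centre',m[:2]+u*.025*np.cos(t))
# plate held near edge vs tcp (check camera): plate underside z
z=o['tcp_pos'][2]+.019-.0316
a,b=w(67,233,z),w(345,233,z);print('plate near edge',a,b,(a+b)/2-o['tcp_pos'])
# triangulated holes scene/side, relative to held plate holes
S=lambda x,y:(150+(x-400)/2.2-.3,205+y/2.2-.3); D=lambda x,y:(190+(x-400)/2-.25,140+(y-375)/2-.25)
off=np.array([1.9,.5])
s=(np.array(S(562,233))+np.array(S(612,203)))/2
for o2 in (np.zeros(2),off):
  for zc in(.104,.107,.110): print('scene face centre at',zc,onz('scene',*(s-o2),zc)[:2])
E
```

```text
0.36 0.106 len 0.07278060273004297 yaw 0.10988218183390783 centre [0.3956 0.2841]
0.36 0.11 len 0.07155215447226607 yaw 0.10988218183390762 centre [0.3948 0.2839]
0.4 0.106 len 0.07306578783022391 yaw 0.10988218183390765 centre [0.3954 0.284 ]
0.4 0.11 len 0.07183733957244702 yaw 0.10988218183390819 centre [0.3946 0.2839]
0.44 0.106 len 0.07334618976536972 yaw 0.1098821818339075 centre [0.3952 0.284 ]
0.44 0.11 len 0.07211774150759273 yaw 0.1098821818339074 centre [0.3944 0.2839]
0.48 0.106 len 0.07362135995219996 yaw 0.10988218183390773 centre [0.395 0.284]
0.48 0.11 len 0.072392911694423 yaw 0.10988218183390759 centre [0.3941 0.2839]
plate near edge [0.3767 0.244  0.1793] [0.3685 0.3184 0.1793] [-0.0233 -0.0012 -0.0126]
scene face centre at 0.104 [0.395  0.2796]
scene face centre at 0.107 [0.3911 0.2821]
scene face centre at 0.11 [0.3872 0.2845]
scene face centre at 0.104 [0.3986 0.2811]
scene face centre at 0.107 [0.3947 0.2835]
scene face centre at 0.11 [0.3908 0.2859]
```

>>> arm_command([
  [-0.004,0.001,-0.015],
  [0,0,-0.015],
  [0,0,-0.015],
  [0,0,-0.01],
  [0,0,-0.003],
  [0,0,0],
  [0,0,0],
], roll=[0,0,0,0,0,0,0], gripper=[1,1,1,1,1,1,1], grip_force=20)

```text
clock: 7.3
tcp_pos: [0.3922, 0.2841, 0.1343]
tcp_rot: [-0.055, 0.998, 0.0, 0.0]
contact_force: [-0.1, 0.1, -1.5]
opening: 0.137
grasp_force: 26.7
```

>>> arm_command([
  [0,0,-0.002],
  [0,0,-0.002],
  [0,0,0],
  [0,0,0],
], roll=[0,0,0,0], gripper=[1,1,1,1])

```text
clock: 7.8
tcp_pos: [0.392, 0.2841, 0.1302]
tcp_rot: [-0.055, 0.998, 0.0, 0.0]
contact_force: [0.7, 1.1, 1.9]
opening: 0.136
grasp_force: 27.2
```

>>> arm_command([
  [-0.0016,0,-0.0015],
  [-0.0017,0,-0.0015],
  [-0.0015,0,-0.0017],
  [-0.0015,0,-0.0017],
  [0,0,0],
  [0,0,0],
], roll=[0,0,0,0,0,0], gripper=[1,1,1,1,1,1])

```text
clock: 8.55
tcp_pos: [0.3855, 0.2841, 0.1237]
tcp_rot: [-0.055, 0.998, 0.0, 0.0]
contact_force: [-0.0, -0.1, 5.8]
opening: 0.134
grasp_force: 27.7
```

>>> arm_command([
  [-0.0013,-0.0005,-0.0018],
  [-0.0013,-0.0005,-0.0018],
  [-0.0011,0,-0.002],
  [-0.0011,0,-0.002],
  [0,0,0],
  [0,0,0],
], roll=[0,0,0,0,0,0], gripper=[1,1,1,1,1,1])

```text
clock: 9.3
tcp_pos: [0.382, 0.2836, 0.1173]
tcp_rot: [-0.055, 0.998, 0.001, 0.002]
contact_force: [-0.5, 0.3, 10.6]
opening: 0.137
grasp_force: 28.5
```

```bash
cat > look.py <<'E'
import sys
from h import *
k=sys.argv[1]
o=arm.get_obs(); print(o['clock'],o['tcp_pos'],o['contact_force'],o['torque'],o['grasp_force'])
a=save('wrist',f'w{k}.png'); b=save('scene',f's{k}.png'); c=save('side',f'd{k}.png')
A=cv2.resize(a[140:320,230:430],None,fx=2,fy=2,interpolation=cv2.INTER_CUBIC)
B=cv2.resize(b[270:370,180:280],None,fx=4,fy=4,interpolation=cv2.INTER_CUBIC)
c=cv2.resize(c[170:240,195:275],None,fx=3,fy=3,interpolation=cv2.INTER_CUBIC)
M=np.zeros((600,800,3),np.uint8); M[:A.shape[0],:400]=A; M[:400,400:]=B; M[380:590,0:240]=c
cv2.imwrite(f'pics/m{k}.png',M[:,:,::-1])
E
python3 look.py 3
```

```text
9.3 [0.38201309 0.28360104 0.11728066] [-0.53246934  0.25712521 10.56950942] [-0.00887992 -0.24594886  0.0306122 ] 28.53029876947403
```

View pics/m3.png

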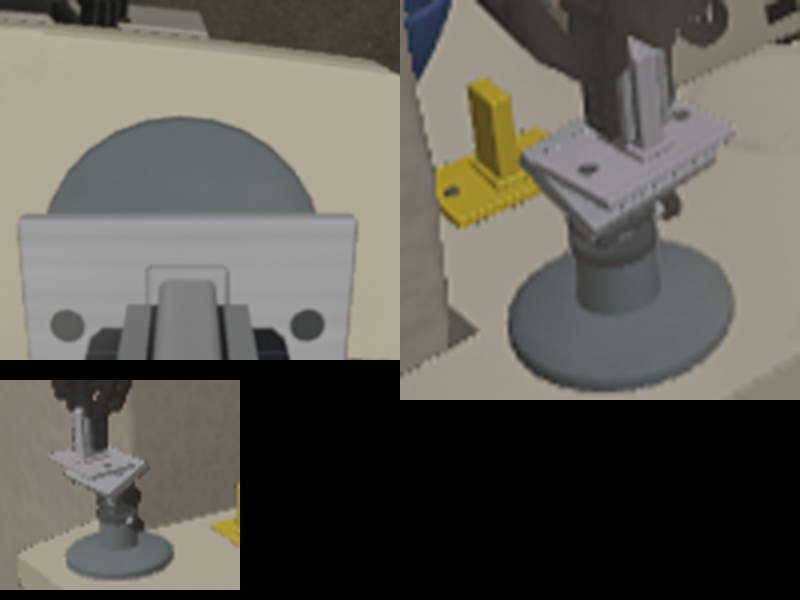

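The plate has not pivoted. It sits on the uphill edge with a gap downhill, because the pad friction is too strong. I'll see whether the grip can be eased.

>>> arm_command([
  [0,0,0],
  [0,0,0],
  [0,0,0],
], roll=[0,0,0], gripper=[0.8,0.8,0.8], grip_force=20)

```text
clock: 9.82
tcp_pos: [0.382, 0.2836, 0.1173]
tcp_rot: [-0.055, 0.998, 0.001, 0.002]
contact_force: [0.8, -0.7, 10.8]
opening: 0.137
grasp_force: 28.5
```

>>> arm_command([
  [0,0,0],
  [0,0,0],
  [0,0,0],
], roll=[0,0,0], gripper=[0.75,0.75,0.75])

```text
clock: 10.2
tcp_pos: [0.382, 0.2836, 0.1173]
tcp_rot: [-0.055, 0.998, 0.001, 0.002]
contact_force: [-0.2, -1.0, 11.1]
opening: 0.138
grasp_force: 28.5
```

>>> arm_command([
  [0,0,0],
  [0,0,0],
], roll=[0,0], gripper=[0.735,0.735])

```text
clock: 10.45
tcp_pos: [0.382, 0.2836, 0.1173]
tcp_rot: [-0.055, 0.998, 0.001, 0.002]
contact_force: [0.3, 0.6, 11.3]
opening: 0.14
grasp_force: 28.5
```

>>> arm_command([
  [0,0,0],
  [0,0,0],
], roll=[0,0], gripper=[0.728,0.728])

```text
clock: 10.7
tcp_pos: [0.382, 0.2836, 0.1173]
tcp_rot: [-0.055, 0.998, 0.001, 0.002]
contact_force: [-0.3, -0.6, 11.0]
opening: 0.137
grasp_force: 26.4
```

>>> arm_command([
  [0,0,-0.002],
  [0,0,-0.002],
  [0,0,0],
  [0,0,0],
], roll=[0,0,0,0], gripper=[0.724,0.724,0.724,0.724])

```text
clock: 11.2
tcp_pos: [0.3795, 0.2832, 0.1125]
tcp_rot: [-0.056, 0.998, 0.001, -0.001]
contact_force: [-5.2, -0.1, 11.6]
opening: 0.137
grasp_force: 15.2
```

>>> arm_command([
  [0,0,0],
  [0,0,0],
], roll=[0,0], gripper=[0.719,0.719])

```text
clock: 11.45
tcp_pos: [0.3798, 0.283, 0.1114]
tcp_rot: [-0.055, 0.998, 0.0, -0.001]
contact_force: [-2.2, 0.6, 2.8]
opening: 0.138
grasp_force: 3.4
```

The force dropped, so the plate has probably swung onto the face. I'll tighten the grip gently and look.

>>> arm_command([
  [0,0,0],
  [0,0,0],
], roll=[0,0], gripper=[0.722,0.722])

```text
clock: 11.7
tcp_pos: [0.3801, 0.283, 0.1115]
tcp_rot: [-0.055, 0.998, 0.0, -0.001]
contact_force: [-2.8, 1.9, 1.9]
opening: 0.137
grasp_force: 5.0
```

```bash
python3 look.py 4
```

```text
11.7 [0.38013412 0.28295445 0.11150291] [-2.77957118  1.87556327  1.92622612] [0.46150895 0.6000391  0.10166072] 5.025942251086235
```

View pics/m4.png

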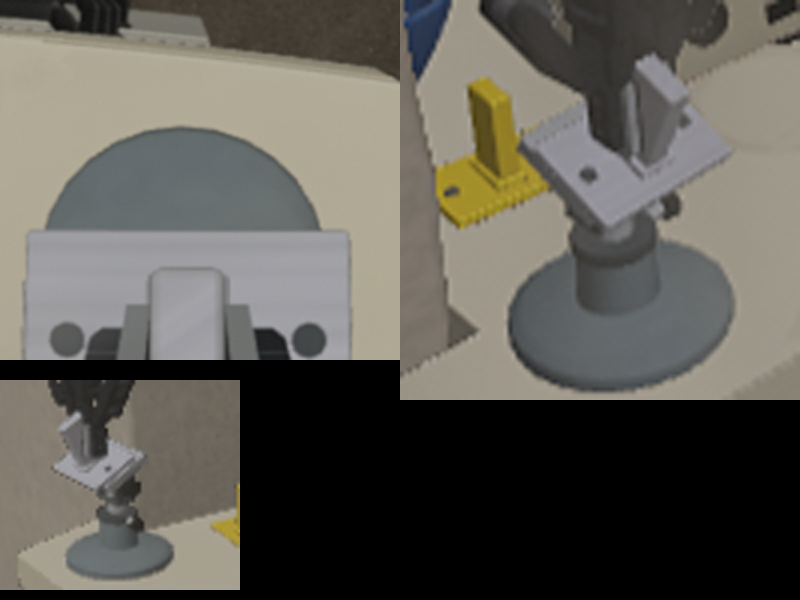

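The plate now looks tilted onto the face. In the scene crop the holes are at (589,175) and (684,122), and the corners at (523,147), (602,227) and (733,150). I'll fit the plate pose from both views.

```bash
cat > fit.py <<'E'
from h import *
from scipy.optimize import least_squares
np.set_printoptions(precision=4,suppress=True)
# ob points in plate frame at top z=.006: corners left,bottom,right, holes +y,-y ; wrist near-edge corners (-y,+y), holes(-y,+y)
def fit(sc,wr,o,tilt=None):
    obs=np.array([(.025,.037,.006),(-.025,.037,.006),(-.025,-.037,.006),(0,.027,.006),(0,-.027,.006)])
    obw=np.array([(-.025,-.037,.006),(-.025,.037,.006),(0,-.027,.006),(0,.027,.006)])
    ps=np.array(sc,float)/4+[180-100-.4,270-.4]-[2.0,.9]; pw=np.array(wr,float)/2+[230-.25,140-.25]
    def f(p):
        T=lambda a:Ro.from_euler('zy',[p[3],-p[4]]).apply(a)+p[:3]
        return np.r_[(np.array([proj('scene',x) for x in T(obs)])-ps).ravel(),(np.array([wproj(o,x) for x in T(obw)])-pw).ravel()*.7]
    r=least_squares(f,[.395,.284,.1,.11,.4],x_scale=[.1,.1,.1,1,1]); J=np.linalg.inv(r.jac.T@r.jac)
    p=r.x; print('pose',p,'sd',np.sqrt(np.diag(J))*.7); print(r.fun.reshape(-1,2))
    d=p[:3]-[.395,.2842,.1062]; print('face frame xy if sunk vertically: dx,dy horizontal',d[0]*np.cos(.115)+d[1]*np.sin(.115),-d[0]*np.sin(.115)+d[1]*np.cos(.115),'dz',d[2])
E
python3 - <<'E'
from fit import *
fit([(523,147),(602,227),(733,150),(589,175),(684,122)],[(26,232),(350,232),(67,340),(309,340)],arm.get_obs())
E
```

```text
pose [0.385  0.2848 0.1027 0.096  0.4677] sd [0.0004 0.0002 0.0008 0.0061 0.0435]
[[ 2.0331  0.4416]
 [ 0.852   1.0813]
 [ 0.4396 -0.313 ]
 [-0.6554  0.8483]
 [-0.6552 -0.4321]
 [-0.1795 -0.8795]
 [ 0.1509  0.1745]
 [ 0.1433  0.7419]
 [ 0.206   0.8678]]
face frame xy if sunk vertically: dx,dy horizontal -0.009838347914212252 0.0017143633357121113 dz -0.0034679142864906115
```

The fit shows the plate flush but about 10 mm downhill. I'll grip it firmly as it lies flush, lift off, shift uphill, and press again.

>>> arm_command([
  [0,0,0],
  [0,0,0],
  [0,0,0],
], roll=[0,0,0], gripper=[0.8,1,1], grip_force=25)

```text
clock: 12.22
tcp_pos: [0.3804, 0.2828, 0.1117]
tcp_rot: [-0.055, 0.998, -0.0, -0.0]
contact_force: [-3.1, 0.9, 2.0]
opening: 0.138
grasp_force: 25.7
```

>>> arm_command([
  [-0.001,0,0.004],
  [0,0,0.004],
  [0.005,-0.001,0.004],
  [0.006,-0.001,0.002],
  [0,0,0],
  [0,0,0],
], roll=[0,0,0,0,0,0], gripper=[1,1,1,1,1,1])

```text
clock: 12.98
tcp_pos: [0.3906, 0.2808, 0.1257]
tcp_rot: [-0.055, 0.998, -0.0, -0.0]
contact_force: [-0.2, -0.6, 0.4]
opening: 0.141
grasp_force: 25.3
```

```bash
python3 look.py 5
```

```text
12.975 [0.39062529 0.28080668 0.12565702] [-0.16264795 -0.62936146  0.44493018] [-0.00012088 -0.03324129  0.02278253] 25.30452847480774
```

View pics/m5.png

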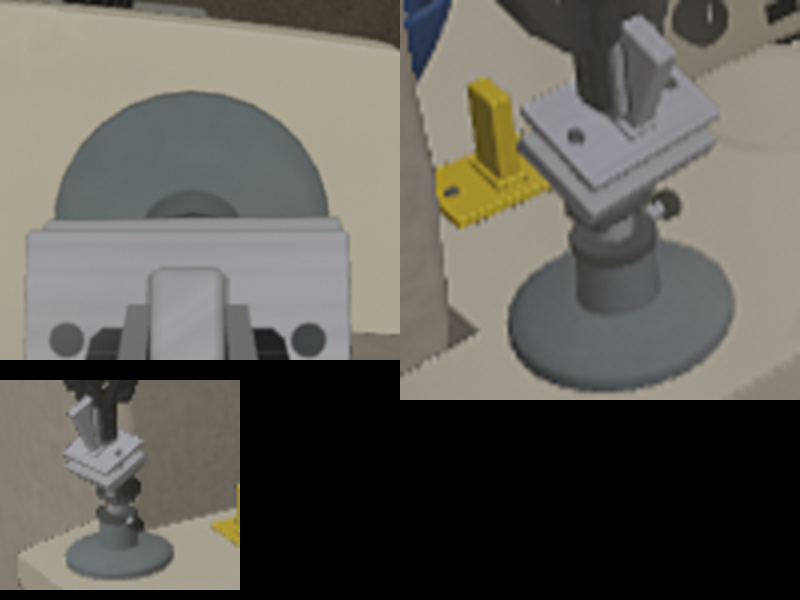

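The plate hovers parallel above the face. The scene corners are (522,110), (600,190) and (718,113), the holes (577,137) and (672,84), and the wrist near edge runs (28,232) to (347,232). That was my last picture, so I'll fit numerically from here.

```bash
python3 - <<'E'
from fit import *
o=arm.get_obs()
fit([(522,110),(600,190),(718,113),(577,137),(672,84)],[(28,232),(347,232),(67,340),(309,340)],o)
# face downhill edge in this wrist view, crop row ~218 cols 46,340
a,b=[wonz(o,230+x/2-.25,140+218/2-.25,.0955) for x in(46,340)]; print(a,b,(a+b)/2)
# near plate edge by wrist, as function of height
for z in(.10,.105,.11,.115):
    a,b=[wonz(o,230+x/2-.25,140+232/2-.25,z) for x in(28,347)]; print(z,(a+b)/2,np.linalg.norm(a-b))
E
```

```text
pose [0.3951 0.2826 0.1171 0.1027 0.5354] sd [0.0004 0.0002 0.0008 0.0062 0.0436]
[[-0.5103 -0.317 ]
 [-1.7293  1.0954]
 [ 1.0637 -0.0996]
 [-0.5803  0.7655]
 [-0.5871 -0.3797]
 [-1.0283 -0.6944]
 [ 0.1292 -0.2704]
 [-0.1131  0.5244]
 [ 0.0776  0.1036]]
face frame xy if sunk vertically: dx,dy horizontal -0.00010852081042273043 -0.0015858124321560694 dz 0.010890536049281793
[0.3761 0.2453 0.0955] [0.368  0.3176 0.0955] [0.372  0.2815 0.0955]
0.1 [0.3743 0.2803 0.1   ] 0.07756271248331194
0.105 [0.3726 0.2801 0.105 ] 0.07525395507838097
0.11 [0.3708 0.2799 0.11  ] 0.07294519767344994
0.115 [0.3691 0.2797 0.115 ] 0.07063644026851894
```

>>> arm_command([
  [0,0.0015,-0.004],
  [0,0,-0.003],
  [0,0,-0.002],
  [0,0,0],
  [0,0,0],
], roll=[0.5,0,0,0,0], gripper=[1,1,1,1,1], grip_force=20)

```text
clock: 13.75
tcp_pos: [0.3904, 0.2824, 0.1169]
tcp_rot: [-0.06, 0.998, 0.0, -0.0]
contact_force: [-1.6, -0.3, 2.1]
opening: 0.138
grasp_force: 25.7
```

>>> arm_command([
  [0,0,-0.001],
  [0,0,-0.001],
  [0,0,0],
  [0,0,0],
], roll=[0,0,0,0], gripper=[1,1,1,1])

```text
clock: 14.25
tcp_pos: [0.3905, 0.2824, 0.1149]
tcp_rot: [-0.06, 0.998, 0.0, -0.0]
contact_force: [-3.2, -0.2, 3.9]
opening: 0.138
grasp_force: 26.0
```

>>> arm_command([
  [0,0,-0.001],
  [0,0,-0.001],
  [0,0,0],
  [0,0,0],
], roll=[0,0,0,0], gripper=[1,1,1,1])

```text
clock: 14.75
tcp_pos: [0.3905, 0.2825, 0.113]
tcp_rot: [-0.06, 0.998, 0.0, -0.0]
contact_force: [-2.6, -1.0, 5.5]
opening: 0.135
grasp_force: 26.3
```

```bash
python3 - <<'E'
from h import *
o=arm.get_obs(); print(o['clock'],o['tcp_pos'],o['contact_force'],o['torque'],o['grasp_force'])
E
```

```text
14.75 [0.39049818 0.28246612 0.113004  ] [-2.57687961 -1.02662316  5.47039127] [-0.2230301   0.96646052  0.00767221] 26.319758892059326
```

```bash
cat > seg.py <<'E'
import sys
from h import *
np.set_printoptions(precision=2,suppress=True)
def segs(im,x0=175,y0=265,x1=285,y1=345,s=4,minl=48):
    g=cv2.cvtColor(im,cv2.COLOR_RGB2GRAY)[y0:y1,x0:x1]; g=cv2.resize(g,None,fx=s,fy=s,interpolation=cv2.INTER_CUBIC)
    L=cv2.createLineSegmentDetector().detect(g)[0][:,0]
    for l in L:
        n=np.hypot(l[2]-l[0],l[3]-l[1])
        if n>minl: print(np.r_[(l[:2]+.5)/s-.5+[x0,y0],(l[2:]+.5)/s-.5+[x0,y0]],round(float(np.degrees(np.arctan2(l[3]-l[1],l[2]-l[0]))%180),1),round(n/s,1))
if __name__=='__main__':
    print('s2 face');segs(cv2.imread('pics/s2.png')[:,:,::-1].copy())
    print('s4 settled');segs(cv2.imread('pics/s4.png')[:,:,::-1].copy())
    k=sys.argv[1];im=save('scene',f's{k}.png');print('now');segs(im)
E
python3 seg.py 6
```

```text
s2 face
[193.22 267.18 189.23 279.81] 107.5 13.2
[189.09 279.57 182.86 292.88] 115.1 14.7
[198.85 309.74 196.19 290.97] 81.9 19.0
[220.46 319.48 209.7  307.64] 47.7 16.0
[204.71 269.33 222.95 278.12] 25.7 20.3
[210.01 304.53 228.08 323.7 ] 46.7 26.3
[255.26 308.48 243.92 315.52] 148.2 13.3
[202.26 297.24 204.62 313.6 ] 81.8 16.5
s4 settled
[189.87 277.96 183.19 292.12] 115.3 15.7
[215.45 288.8  198.61 271.89] 45.1 23.9
[198.84 309.74 196.18 290.97] 81.9 19.0
[238.57 286.29 247.45 295.56] 46.2 12.8
[217.06 315.92 208.85 306.99] 47.4 12.1
[213.48 306.7  231.47 326.55] 47.8 26.8
[239.05 303.51 237.98 291.  ] 85.1 12.6
[202.19 296.58 204.6  313.6 ] 81.9 17.2
now
[192.09 272.15 184.53 289.67] 113.3 19.1
[212.51 285.8  195.75 269.12] 44.9 23.6
[198.85 309.74 196.19 291.01] 81.9 18.9
[217.45 318.04 208.98 309.03] 46.8 12.4
[236.41 304.5  234.51 287.  ] 83.8 17.6
[210.54 303.72 228.44 322.99] 47.1 26.3
[235.5  283.42 244.22 292.55] 46.3 12.6
[202.22 296.67 204.58 313.6 ] 82.1 17.1
```

```bash
python3 - <<'E'
from h import *
def ang(c,t,z,yaw=.115,y=.037):
    T=Ro.from_euler('zy',[yaw,-t]); a,b=[np.array(proj('scene',T.apply([x,y,z])+c)) for x in(.025,-.025)]
    return a+[2,.9],b+[2,.9],np.degrees(np.arctan2(*(b-a)[::-1]))
for t in(.36,.4,.44,.48,.52,.56):
    print(t,'face',ang(np.array([.395,.2842,.1062]),t,0)[2],'plate',ang(np.array([.395,.2842,.103]),t,.006)[2],'s4',ang(np.array([.385,.2848,.1027]),t,.006)[2])
print(ang(np.array([.395,.2842,.1062]),.45,0),ang(np.array([.395,.2842,.1032]),.45,.006))
E
python3 - <<'E'
import sys; sys.path.insert(0,'.')
import os; os.chdir('.')
from seg import *
for f in('s5','s3'):
    print(f);segs(cv2.imread(f'pics/{f}.png')[:,:,::-1].copy())
E
```

```text
0.36 face 43.61826407486499 plate 43.57888332513179 s4 43.57281093272394
0.4 face 44.92164918204943 plate 44.88619065294397 s4 44.87677132664101
0.44 face 46.17720000807878 plate 46.14540477233399 s4 46.13345343314022
0.48 face 47.38942862520337 plate 47.36107482770735 s4 47.347340985973695
0.52 face 48.56251439817671 plate 48.537414474268466 s4 48.522590977233
0.56 face 49.70033917024615 plate 49.67833743269185 s4 49.663068453769846
(array([208.71203714, 305.16166558]), array([227.54314668, 324.99452366]), np.float64(46.48414995411194)) (array([209.39434216, 304.59754196]), array([228.29730725, 324.48307045]), np.float64(46.45106690738124))
s5
[192.14 272.08 184.47 289.78] 113.4 19.3
[212.22 278.6  198.48 264.83] 45.1 19.4
[198.84 309.74 196.19 290.96] 82.0 19.0
[220.45 319.48 209.69 307.64] 47.7 16.0
[209.83 296.24 228.33 316.55] 47.7 27.5
[227.   317.59 209.38 298.3 ] 47.6 26.1
[236.48 297.61 234.68 280.42] 84.0 17.3
[235.77 276.88 244.28 285.91] 46.7 12.4
[209.88 304.35 228.07 323.7 ] 46.8 26.6
[202.2  296.67 204.58 313.6 ] 82.0 17.1
[229.11 322.84 241.5  315.27] 148.6 14.5
[239.61 309.5  258.64 298.09] 149.1 22.2
s3
[192.1  272.16 184.47 289.78] 113.4 19.2
[214.55 285.65 197.66 269.08] 44.4 23.7
[198.85 309.74 196.18 290.97] 81.9 19.0
[220.81 323.36 208.95 310.31] 47.8 17.6
[238.44 305.05 236.9  287.31] 85.0 17.8
[246.67 295.7  245.67 281.68] 85.9 14.0
[215.03 310.84 232.6  320.77] 29.5 20.2
[238.3  285.37 240.27 306.41] 84.6 21.1
[215.68 314.2  228.43 327.38] 45.9 18.3
[231.56 322.54 216.37 313.7 ] 30.2 17.6
[202.26 297.24 204.62 313.6 ] 81.8 16.5
[246.91 315.79 257.73 308.75] 147.0 12.9
```

The edge angles give the face tilt as about 0.457 and the plate tilt now as about 0.471. That is flush within about 0.015 rad, with roughly 4 mm of sink, and the centring matches to about 1 px. I'll press slightly more, recheck, and hand in.

>>> arm_command([
  [0,0,-0.001],
  [0,0,-0.001],
  [0,0,0],
  [0,0,0],
  [0,0,0],
  [0,0,0],
], roll=[0,0,0,0,0,0], gripper=[1,1,1,1,1,1])

```text
clock: 15.55
tcp_pos: [0.3905, 0.2825, 0.1112]
tcp_rot: [-0.06, 0.998, 0.0, -0.0]
contact_force: [-4.6, -1.8, 8.6]
opening: 0.133
grasp_force: 26.6
```

```bash
python3 - <<'E'
from seg import *
o=arm.get_obs(); print(o['clock'],o['tcp_pos'],o['contact_force'],o['torque'],o['grasp_force'],abs(o['qvel']).max())
segs(save('scene','s7.png'))
# wrist: near-edge segments
g=save('wrist','w7.png'); print('wrist'); segs(g,230,200,430,300,3,100)
E
```

```text
15.55 [0.39 0.28 0.11] [-4.65 -1.77  8.63] [-0.28  1.05 -0.03] 26.59919947385788 0.00184574294676937
[224.42 302.87 222.73 290.83] 82.0 12.2
[192.09 272.16 184.53 289.67] 113.4 19.1
[212.65 286.61 195.99 270.44] 44.1 23.2
[198.84 309.74 196.2  291.01] 82.0 18.9
[236.54 306.32 234.7  288.2 ] 84.2 18.2
[220.73 322.23 208.73 309.28] 47.2 17.6
[210.36 304.2  228.66 324.01] 47.3 27.0
[235.69 284.48 244.18 293.2 ] 45.8 12.2
[202.27 297.24 204.62 313.6 ] 81.8 16.5
wrist
[395.29 254.62 250.71 254.94] 179.9 144.6
```

```bash
python3 -c "
from rig import arm
print(arm.close_job())"
```

```text
the job is handed in; nothing more can be done
None
```

I handed the job in with the 74 mm plate still gripped and pressed on the sloping face at about 10 N; the hand-in returned no verdict. From the images it sits flush within about 0.02 rad and centred to about 2 mm, and the other plates, cast and jar were not touched as far as I know, though I took no final picture of them.

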